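Re-load the turning arbor with ring blanks

ROBOT

A 7-joint arm with a two-finger parallel gripper is mounted at the origin on the work surface. World frame = base frame: x ahead of the robot, y to its left, z up, the work surface at z = 0. Lengths are in m, angles in rad, forces in N, time in s.
With the tool pointing down it reaches from about 0.4 to 0.875 m from the base axis. Payload 4.4 kg.
Tool frame: the origin (TCP) lies midway between the tips of the shut fingers; the grasp point (between the pads) lies 19 mm behind it; z points along the fingers, y is the line along which they close (so a half turn about z gives the same grasp; the last joint's range is limited). The gripper opens to 85 mm and grips with 20 to 120 N. Pads are 22 mm wide; open, the fingers measure 114 mm over their backs; the gripper's body (76 mm by 85 mm) begins 54 mm behind the grasp point. The pads swing forward as they close: fully open they stand 13 mm farther back than shut.
Start: joints at [1.039, 0.628, 0.038, 1.517, -0.027, 0.996, -0.02], TCP at [0.292, -0.581, 0.231] pointing down, gripper open.
Joint ranges: [-3.06, 3.06], [-0.37, 2.12], [-1.25, 1.32], [0.18, 2.47], [-1.1, 4.24], [0.23, 1.98], [-2.94, 2.94]. Speed limits (rad/s): [2.57, 2.57, 3.14, 3.14, 3.14, 3.14, 3.14].

INTERFACE

Orientations are given as a rotation vector (axis times angle).
In Python, from rig import move_to, servo_line, movej, ungrasp, clamp, dwell, solve_ik, state, grab_frame, get_calibration, Unreachable, hand_in, find_in, masks_of, landmark_of gives the robot as it stands. The module is installed in compiled form; this text tells all that it offers. Calls block until the motion is done:
- move_to(position, orientation): joint-space move of the TCP to a pose.
- servo_line(position, vel=0.15, rotation=None, stop_force=None): straight line of the TCP; rotation=None keeps the orientation; vel is the mean speed in m/s. With stop_force (N) it stops when the force on the tool has changed by that much, and returns True; else False.
- movej(angles): joint-space move.
- ungrasp() and clamp(): open the fingers fully, or close them until they stop; the grip force is fixed at half the most.
- dwell(seconds).
- solve_ik(position, orientation): joint angles nearest the present ones, or None.
- state(): the state.
- grab_frame(name): name is "scene" or "top" or "wrist"; returns the picture (480x640x3 uint8, red, green, blue); there is no depth.
- get_calibration(name): a dict with "vfov" (degrees; the focal length in pixels is half the picture's height over the tangent of half this angle, whatever the lens; pixels are square), "cx", "cy" (the principal point, pixels), "dist" ([k1, k2, p1, p2, k3] as OpenCV has them; the pictures are not rectified), "eye" and "rotation" of the camera in the world; the wrist camera has in their place "tool_from_camera" (4x4, takes a point from camera to tool coordinates, whose origin is the TCP and whose axes are the flange's). Camera axes: x right, y down, z forward; pixel columns grow to the right and rows downward; lengths in m; the calibration is good to about 2 mm. A picture is of the moment at which its call begins: read the wrist's pose just before it. get_calibration takes no time and is no camera call.
A pose or a line that the arm cannot do raises Unreachable and nothing moves.
- hand_in(): hands the job in; it is judged then, once.
Trained networks look in the newest picture that a camera, given by its name, has taken for a name from the list of things; names that differ only in an ending like _2 or _b are one class to them, and where a whole thing is asked for, a point or a joint stands for the part that bears it (a point fixed in the world has none). Each returns a list of dicts, best first, with "score" (0 to 1); they miss things now and then, are a little off and sometimes report something else, mostly with a low value. They report only what shows in the picture. A call takes as long as a camera call. They do not tell look-alikes from the thing itself.
- find_in(target, camera): "pixel" ([column, row] in pixels, amid what is visible of it).
- masks_of(target, camera): "mask" (480x640 bool, what is visible of it) and "pixel" ([column, row] in pixels, amid what is visible of it).
- landmark_of(target, camera): "pixel" ([column, row] in pixels: a listed point, or the origin of a listed thing).
The state is a dict: "t": time; "joint_pos": joint angles; "dq": joint speeds; "joint_efforts": joint torques, N m; "tool_pos": TCP position; "orientation": TCP orientation; "wrist_force": force on the tool from outside, world axes, zero at the start; "ft_torque": the same for the moment, N m; "opening": opening from 0.0 (shut) to 1.0 (fully open); "gripper_force": force on a finger pad.
Only numpy, scipy, OpenCV 4.12 (cv2) and the standard library are available. Lean on these libraries where they do the work, as an engineer would, in place of code of your own. Each camera call takes 0.05 s, during which the arm holds its last target. There are 200 camera calls.

TASK

Change the arbor over to the next job: first take the three coloured spacer sleeves off the post and put each away flat in the tray of its own colour; then thread all the brass and copper ring blanks that are on the bench down the post, the largest at the bottom and each smaller one on top of the last, every one flat and fully home; finally thread the steel clamp collar on top of them, fully home. Leave the other things on the bench where they are.

Things in the scene. Friction and masses are not known exactly. Their poses are not given: they have to be found in the camera images.
- arbor_seat (a point): The arbor: a plain upright steel post, 20 mm in diameter, on a round steel flange (68 mm in diameter) on a green base plate 100 x 100 mm, bolted to the bench. This point lies on the post's axis on top of the flange, 12 mm above the bench; z is up. The post rises 54 mm above this point; its last 8 mm taper to 10 mm in diameter. Rigid. Its place varies.
- ring58: Brass ring blank (flat collar), 58 mm outside diameter, 24 mm bore, 10 mm high, 30 to 210 g, lying flat on the bench. Origin at its middle (on the axis, half-way up); z along the bore. It may be absent (then its state is None); two to four of the four ring blanks are there.
- ring50: Copper ring blank (flat collar), 50 mm outside diameter, 24 mm bore, 10 mm high, 30 to 210 g, lying flat on the bench. Origin at its middle (on the axis, half-way up); z along the bore. It may be absent (then its state is None); two to four of the four ring blanks are there.
- ring42: Brass ring blank (flat collar), 42 mm outside diameter, 24 mm bore, 10 mm high, 30 to 210 g, lying flat on the bench. Origin at its middle (on the axis, half-way up); z along the bore. It may be absent (then its state is None); two to four of the four ring blanks are there.
- ring34: Copper ring blank (flat collar), 34 mm outside diameter, 24 mm bore, 10 mm high, 30 to 210 g, lying flat on the bench. Origin at its middle (on the axis, half-way up); z along the bore. It may be absent (then its state is None); two to four of the four ring blanks are there.
- clamp: Bright steel clamp collar, 34 mm outside diameter, 24 mm bore, 16 mm high, about 50 g, flat on the bench; always there. Plain slip fit, nothing to tighten. Origin at its middle; z along the bore.
- sleeve_red: Red spacer sleeve, 40 mm outside diameter, 24 mm bore, 18 mm high, 60 g; at the start threaded on the arbor, at the bottom of the three sleeves. Origin at its middle; z along the bore.
- tray_red_in (a point): Red tray, the storage slot of the red sleeve: a fixed open square tray, 64 mm outside, 56 mm inside, the rim 9 mm above the bench. This point is the centre of its inner floor, 4 mm above the bench (rim 5 mm above it); z is up. The three trays stand in any order.
- sleeve_blue: Blue spacer sleeve, 40 mm outside diameter, 24 mm bore, 18 mm high, 60 g; at the start threaded on the arbor, in the middle of the three sleeves. Origin at its middle; z along the bore.
- tray_blue_in (a point): Blue tray, the storage slot of the blue sleeve: a fixed open square tray, 64 mm outside, 56 mm inside, the rim 9 mm above the bench. This point is the centre of its inner floor, 4 mm above the bench (rim 5 mm above it); z is up. The three trays stand in any order.
- sleeve_yellow: Yellow spacer sleeve, 40 mm outside diameter, 24 mm bore, 18 mm high, 60 g; at the start threaded on the arbor, on top of the three sleeves. Origin at its middle; z along the bore.
- tray_yellow_in (a point): Yellow tray, the storage slot of the yellow sleeve: a fixed open square tray, 64 mm outside, 56 mm inside, the rim 9 mm above the bench. This point is the centre of its inner floor, 4 mm above the bench (rim 5 mm above it); z is up. The three trays stand in any order.
- file: Flat file with a wooden handle, 260 mm long overall along its x, 26 mm wide and up to 22 mm high; a bystander, to be left where it is. Origin under its middle, on the bench.
- wrench: Small steel wrench lying flat along its x; a bystander, to be left where it is. Origin under its middle, on the bench.
- jar: Amber jar with green lid, 60 mm in diameter, 75 mm high; a bystander, to be left where it is. Origin under its middle, on the bench.
- slide: Brass U-shaped tuning slide lying flat, about 115 x 50 mm, 14 mm high; a bystander, to be left where it is. Origin under its middle, on the bench.
- valve_cap: Small brass valve cap, 26 mm in diameter, 14 mm high; a bystander, to be left where it is. Origin under its middle, on the bench.
- wood_block: Light wooden block, 90 x 50 x 28 mm; a bystander, to be left where it is. Origin under its middle, on the bench.
- brush: Brush lying flat along its x; a bystander, to be left where it is. Origin under its middle, on the bench.
Mind the look-alikes: they are no part of the job. Leave any blue or purple look-alike of the part that bears arbor_seat alone.

How it is judged:
By the outcome, as a careful person would: the job done as asked, in the order asked, and still so for the second after the job is handed in, with the robot touching nothing.
Of ring58, ring50, ring42, ring34 only 2 to 4 are there at a start; the rules pass over those that are not, and their reading is None.
At some moment in a run one of ring58, ring50, ring42, ring34, clamp may be knocked a few centimetres aside while the robot is not near it.
Once in a run the grip may slacken for a moment while it holds something.
It also fails if it takes over 210 s, if anything falls off the work surface, if the arm or the gripper's body presses on something with over 40 N, if the wrist force passes 120 N, or if a joint passes its speed limit or range.

## Working session

There is one attempt and no reset: what is moved stays moved. The work goes in short steps, each a Python script; the robot and the scene stay as the last script left them, time stands still between calls to the robot, and variables do not carry over. Pictures are saved under pics/ and viewed, at most 14 in all, crops included, and the job is handed in when it is done.

```bash
mkdir -p pics; cat > h.py <<'E'
import numpy as np, cv2
from rig import *
import rig
from scipy.spatial.transform import Rotation as R
def K(c):
    f=240/np.tan(np.radians(c["vfov"])/2); return np.array([[f,0,c["cx"]],[0,f,c["cy"]],[0,0,1.]])
def campose(name,s=None):
    c=get_calibration(name)
    if name=="wrist":
        s=s or state(); T=np.array(c["tool_from_camera"]); Rt=R.from_rotvec(s["orientation"]).as_matrix()
        return c,Rt@T[:3,3]+np.array(s["tool_pos"]),Rt@T[:3,:3]
    return c,np.array(c["eye"]),np.array(c["rotation"])
def px2w(name,px,z,s=None):
    c,e,Rc=campose(name,s)
    p=cv2.undistortPoints(np.array(px,float).reshape(-1,1,2),K(c),np.array(c["dist"],float)).reshape(-1,2)
    d=np.c_[p,np.ones(len(p))]@Rc.T
    return e+d*((z-e[2])/d[:,2])[:,None]
def w2px(name,P,s=None):
    c,e,Rc=campose(name,s); q=(np.array(P,float).reshape(-1,3)-e)@Rc
    return cv2.projectPoints(q,np.zeros(3),np.zeros(3),K(c),np.array(c["dist"],float))[0].reshape(-1,2)
def save(name,fn):
    im=grab_frame(name); cv2.imwrite("pics/"+fn,im[:,:,::-1]); return im
E
python3 - <<'E'
from h import *
for n in("scene","top"):
    save(n,n+"0.png"); c=get_calibration(n); print(n,c["vfov"],np.round(c["eye"],3),np.round(c["rotation"],2).tolist(),c["dist"])
print(get_calibration("wrist")); print(state())
Z={"arbor_seat":.012,"tray_red_in":.004,"tray_blue_in":.004,"tray_yellow_in":.004,"ring58":.005,"ring50":.005,"ring42":.005,"ring34":.005,"clamp":.008,"jar":0,"file":0}
for k,z in Z.items():
    for d in landmark_of(k,"top")[:3]: print(k,round(d["score"],2),np.round(d["pixel"]),np.round(px2w("top",d["pixel"],z)[0],3))
E
```

```text
scene 56.28365189892619 [1.119 0.165 0.953] [-1.62, -2.09, 0.73] [-0.0869868  0.         0.         0.         0.       ]
top 52.77247730513287 [ 0.378 -0.039  1.022] [-2.15, 2.19, -0.1] [-0.04300508  0.          0.          0.          0.        ]
{'vfov': 61.16388156710668, 'cx': 318.97236059778413, 'cy': 240.6081634077123, 'dist': array([-0.01614146,  0.        ,  0.        ,  0.        ,  0.        ]), 'tool_from_camera': array([[-2.59163307e-04, -9.65921203e-01, -2.58836170e-01,
         6.60832462e-02],
       [ 9.99999761e-01, -4.16248845e-04,  5.52087987e-04,
         2.01885026e-04],
       [-6.41013749e-04, -2.58835965e-01,  9.65921080e-01,
        -1.42751732e-01],
       [ 0.00000000e+00,  0.00000000e+00,  0.00000000e+00,
         1.00000000e+00]])}
{'t': 0.1, 'joint_pos': array([ 1.03918431,  0.62919736,  0.03844926,  1.51827423, -0.02701293,
        0.99632024, -0.0200369 ]), 'dq': array([-0.00042531, -0.00184553,  0.00120049, -0.00181455,  0.00220625,
       -0.00124939,  0.00019613]), 'joint_efforts': array([ 1.99908063e-03, -5.64530253e+01,  1.22985832e+00, -1.93970329e+01,
        1.11581772e-02,  5.42438618e-03,  7.57164912e-06]), 'tool_pos': array([ 0.29172112, -0.58022801,  0.23051561]), 'orientation': array([-3.05519577e+00, -7.24648393e-01,  6.18445288e-04]), 'wrist_force': array([ 0.02787212, -0.43670035, -0.26733922]), 'ft_torque': array([-0.02827956,  0.01263965, -0.01717325]), 'gripper_force': 0.0, 'opening': 0.9991530077671819}Traceback (most recent call last):
  File "<stdin>", line 7, in <module>
  File "h.py", line 17, in px2w
    return e+d*((z-e[2])/d[:,2])[:,None]
                         ~^^^^^
IndexError: too many indices for array: array is 1-dimensional, but 2 were indexed
```

```bash
sed -i 's/np.array(c\["rotation"\])$/R.from_rotvec(c["rotation"]).as_matrix()/' h.py
python3 - <<'E'
from h import *
Z={"arbor_seat":.012,"tray_red_in":.004,"tray_blue_in":.004,"tray_yellow_in":.004,"ring58":.005,"ring50":.005,"ring42":.005,"ring34":.005,"clamp":.008,"jar":0,"file":0,"sleeve_yellow":.057}
for n in("top","scene"):
  for k,z in Z.items():
    for d in landmark_of(k,n)[:3]: print(n,k,round(d["score"],2),np.round(d["pixel"]),np.round(px2w(n,d["pixel"],z)[0],3))
E
```

```text
top arbor_seat 0.94 [197. 350.] [0.255 0.245 0.012]
top arbor_seat 0.91 [460. 376.] [ 0.195 -0.296  0.012]
top arbor_seat 0.9 [312. 209.] [0.545 0.004 0.012]
top tray_red_in 0.74 [230. 252.] [0.458 0.178 0.004]
top tray_blue_in 0.94 [212. 198.] [0.575 0.219 0.004]
top tray_yellow_in 0.91 [153. 228.] [0.513 0.345 0.004]
top ring58 0.73 [448. 248.] [ 0.459 -0.281  0.005]
top ring58 0.71 [378. 240.] [ 0.478 -0.134  0.005]
top ring58 0.47 [411. 187.] [ 0.591 -0.207  0.005]
top ring50 0.73 [448. 248.] [ 0.459 -0.281  0.005]
top ring50 0.71 [378. 240.] [ 0.478 -0.134  0.005]
top ring50 0.47 [411. 187.] [ 0.591 -0.207  0.005]
top ring42 0.73 [448. 248.] [ 0.459 -0.281  0.005]
top ring42 0.71 [378. 240.] [ 0.478 -0.134  0.005]
top ring42 0.47 [411. 187.] [ 0.591 -0.207  0.005]
top ring34 0.73 [448. 248.] [ 0.459 -0.281  0.005]
top ring34 0.71 [378. 240.] [ 0.478 -0.134  0.005]
top ring34 0.47 [411. 187.] [ 0.591 -0.207  0.005]
top clamp 0.6 [502. 231.] [ 0.493 -0.398  0.008]
top jar 0.92 [174. 160.] [0.66  0.304 0.   ]
top file 0.71 [472. 141.] [ 0.691 -0.345  0.   ]
top file 0.51 [154. 226.
[... 611 characters left out ...]
91 -0.208  0.005]
scene ring50 0.75 [222. 237.] [ 0.446 -0.281  0.005]
scene ring50 0.73 [271. 253.] [ 0.465 -0.135  0.005]
scene ring50 0.53 [228. 286.] [ 0.591 -0.208  0.005]
scene ring42 0.75 [222. 237.] [ 0.446 -0.281  0.005]
scene ring42 0.73 [271. 253.] [ 0.465 -0.135  0.005]
scene ring42 0.53 [228. 286.] [ 0.591 -0.208  0.005]
scene ring34 0.75 [222. 237.] [ 0.446 -0.281  0.005]
scene ring34 0.73 [271. 253.] [ 0.465 -0.135  0.005]
scene ring34 0.53 [228. 286.] [ 0.591 -0.208  0.005]
scene clamp 0.4 [171. 241.] [ 0.496 -0.412  0.008]
scene jar 0.98 [428. 362.] [0.668 0.301 0.   ]
scene file 0.85 [165. 306.] [ 0.683 -0.34   0.   ]
scene sleeve_yellow 0.46 [315. 277.] [0.543 0.007 0.057]
```

View pics/top0.png

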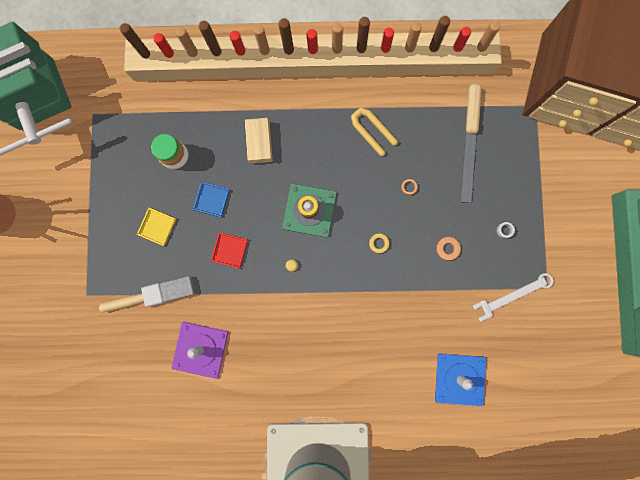

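View pics/scene0.png

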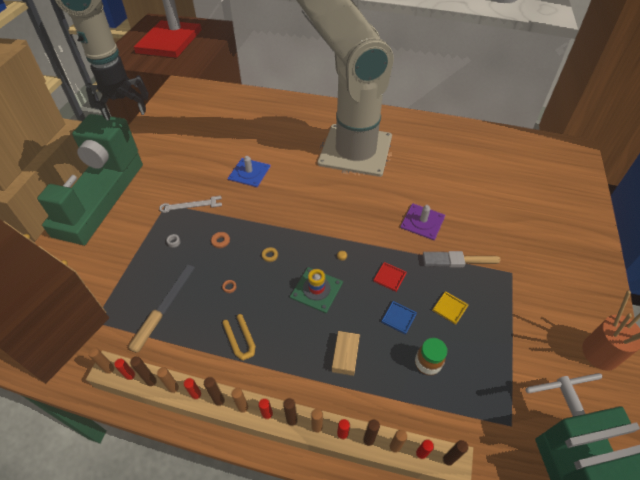

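```bash
cat >> h.py <<'E'
def ori(yaw): return (R.from_euler('z',yaw)*R.from_euler('x',np.pi)).as_rotvec()
def dtip(w):  # tips lie this far behind the TCP at opening width w
    s=w/2/.057-.103; return .057*(.9947-np.sqrt(1-s*s))
def look(x,y,z,yaw,fn=None):
    move_to([x,y,z],ori(yaw)); dwell(.3); s=state(); im=grab_frame("wrist")
    if fn: cv2.imwrite("pics/"+fn,im[:,:,::-1])
    return s,im
E
python3 - <<'E'
from h import *
for deg in range(-180,180,30):
    print(deg,[solve_ik(p,ori(np.radians(deg))) is not None for p in([.51,.245,.25],[.545,.004,.2],[.545,.004,.03],[.575,.22,.01],[.513,.345,.01],[.458,.18,.01],[.459,-.281,0],[.478,-.134,0],[.591,-.207,0],[.493,-.4,0])])
yaw=np.radians(0)
s,im=look(.5,.245,.25,yaw,"tray.png"); print(s["t"],s["tool_pos"])
for k in("red","blue","yellow"):
    print([(round(d["score"],2),np.round(d["pixel"]),np.round(px2w("wrist",d["pixel"],.004,s)[0],4)) for d in landmark_of("tray_%s_in"%k,"wrist")])
s,im=look(.545,.004,.2,yaw,"arb.png"); print(s["t"],s["tool_pos"])
for k,z in(("arbor_seat",.012),("sleeve_yellow",.057)):
    print([(round(d["score"],2),np.round(d["pixel"]),np.round(px2w("wrist",d["pixel"],z,s)[0],4)) for d in landmark_of(k,"wrist")])
E
python3 -c "
import cv2,numpy as np
a=cv2.imread('pics/tray.png');b=cv2.imread('pics/arb.png');cv2.imwrite('pics/ab.png',cv2.resize(np.hstack([a,b]),(800,300)))"
```

```text
-180 [True, True, True, True, True, True, True, True, True, True]
-150 [True, True, True, True, True, True, True, True, True, True]
-120 [True, True, True, True, True, True, True, True, True, True]
-90 [True, True, True, True, True, True, True, True, True, True]
-60 [True, True, True, True, True, True, True, True, True, True]
-30 [True, True, True, True, True, True, True, True, True, True]
0 [True, True, True, True, True, True, True, True, True, True]
30 [True, True, True, True, True, True, True, True, True, True]
60 [True, True, True, True, True, True, True, True, True, True]
90 [True, True, True, True, True, True, True, True, True, True]
120 [True, True, True, True, True, True, True, True, True, True]
150 [True, True, True, True, True, True, True, True, True, True]
4.6417 [0.50012751 0.24480879 0.24998273]
[]
[(0.86, array([343., 125.]), array([0.5725, 0.2228, 0.004 ]))]
[(0.6, array([220., 188.]), array([0.515 , 0.3393, 0.004 ]))]
6.125 [0.5451078  0.00529202 0.20018998]
[(0.73, array([313., 214.]), array([0.5452, 0.0103, 0.012 ]))]
[(0.97, array([313., 226.]), array([0.5453, 0.0095, 0.057 ]))]
```

View pics/ab.png

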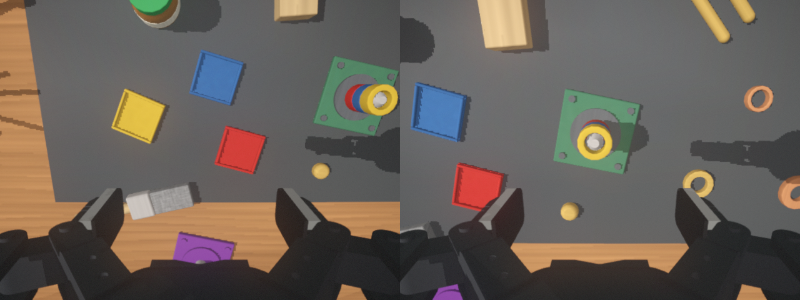

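```bash
cat >> h.py <<'E'
def blob(im,near,lo,hi,minA=60):
    """convex hull of the colour blob nearest a pixel (hsv range)"""
    m=cv2.inRange(cv2.cvtColor(im,cv2.COLOR_RGB2HSV),lo,hi)
    m=cv2.morphologyEx(m,cv2.MORPH_OPEN,np.ones((3,3),np.uint8))
    C=[cv2.convexHull(c) for c in cv2.findContours(m,cv2.RETR_EXTERNAL,cv2.CHAIN_APPROX_NONE)[0] if cv2.contourArea(c)>minA]
    return min(C,key=lambda c:np.linalg.norm(c[:,0].mean(0)-near)) if C else None
E
python3 - <<'E'
from h import *
s={"tool_pos":[0.50012751,0.24480879,0.24998273],"orientation":ori(0)}
im=cv2.imread("pics/tray.png")[:,:,::-1]
for k,n,lo,hi in(("red",(384,240),(0,150,60),(6,255,255)),("blue",(347,125),(100,120,50),(125,255,255)),("yellow",(222,186),(20,140,60),(32,255,255))):
    c=blob(im,n,lo,hi); r=cv2.minAreaRect(c); print(k,np.round(r[0]),np.round(r[1]),px2w("wrist",r[0],.008,s)[0].round(4))
s={"tool_pos":[0.5451078,0.00529202,0.20018998],"orientation":ori(0)}
im=cv2.imread("pics/arb.png")[:,:,::-1]
c=blob(im,(313,226),(20,120,60),(32,255,255)); e=cv2.fitEllipse(c); print(e)
w=px2w("wrist",c[:,0],.066,s); (cx,cy),rad=cv2.minEnclosingCircle(w[:,:2].astype(np.float32)*1000); print(cx,cy,rad, px2w("wrist",e[0],.064,s)[0])
hsv=cv2.cvtColor(im,cv2.COLOR_RGB2HSV)
c=cv2.inRange(hsv[195:260,280:345],(0,0,140),(179,60,255)); print(cv2.moments(c,True)["m10"]/c.astype(bool).sum()+280,cv2.moments(c,True)["m01"]/c.astype(bool).sum()+195)
cv2.imwrite("pics/arbz.png",cv2.resize(im[170:290,250:390,::-1],None,fx=5,fy=5))
E
```

```text
red [384. 240.] [67. 65.] [0.4637 0.1812 0.008 ]
blue [345. 124.] [71. 72.] [0.5735 0.2209 0.008 ]
yellow [220. 186.] [71. 68.] [0.5173 0.3384 0.008 ]
((311.44488525390625, 227.11892700195312), (56.01538848876953, 57.22701644897461), 6.702702045440674)
546.5745239257812 10.604262351989746 20.637083053588867 [0.54638988 0.01059459 0.064     ]
310.10732538330495 225.81260647359454
```

View pics/arbz.png

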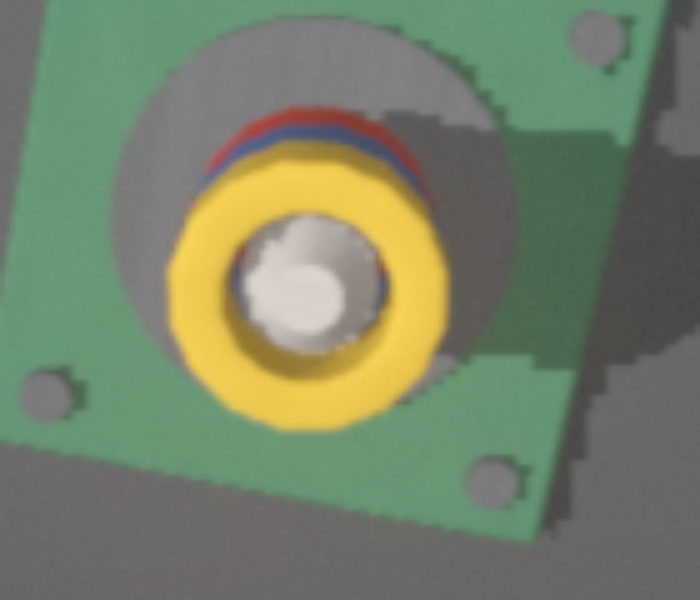

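```bash
cat >> h.py <<'E'
def pick(x,y,tipz,w,yaw,up):
    """tips at tipz when closed on width w; lift straight to TCP z=up"""
    move_to([x,y,up],ori(yaw)); servo_line([x,y,tipz-dtip(w)],vel=.15); clamp(); s=state()
    print("grip",round(s["opening"]*85,1),round(s["gripper_force"],1),np.round(s["tool_pos"],4))
    servo_line([x,y,up],vel=.12); s=state(); print("lift",round(s["opening"]*85,1),round(s["gripper_force"],1),np.round(s["wrist_force"],1)); return s
def hold(w): s=state(); print("hold",round(s["t"],1),round(s["opening"]*85,1),round(s["gripper_force"],1)); return abs(s["opening"]*.085-w)<.006
E
cat > sleeve.py <<'E'
import sys
from h import *
k=sys.argv[1]; b={"yellow":.048,"blue":.030,"red":.012}[k]
tx,ty={"red":(.4637,.1812),"blue":(.5735,.2209),"yellow":(.5173,.3384)}[k]
pick(.5458,.0105,b+.009,.04,0,.15)
move_to([tx,ty,.08],ori(0))
assert hold(.04)
hit=servo_line([tx,ty,.004+.0005+.009-dtip(.04)],vel=.08,stop_force=6); print(hit,np.round(state()["tool_pos"],4)); hold(.04)
ungrasp(); servo_line([tx,ty,.15],vel=.2); print(state()["t"])
E
python3 sleeve.py yellow && python3 - <<'E'
from h import *
dwell(.1); save("scene","s1.png"); cv2.imwrite("pics/s1c.png",cv2.resize(cv2.imread("pics/s1.png")[200:400,220:520],None,fx=2.6,fy=2.6))
E
```

```text
grip 36.9 59.1 [0.5462 0.0106 0.0566]
lift 36.7 60.0 [-0.4  0.5 -0.8]
hold 10.1 36.7 60.0
True [0.5162 0.3378 0.0127]
hold 10.9 36.4 60.6
12.2833
```

View pics/s1c.png

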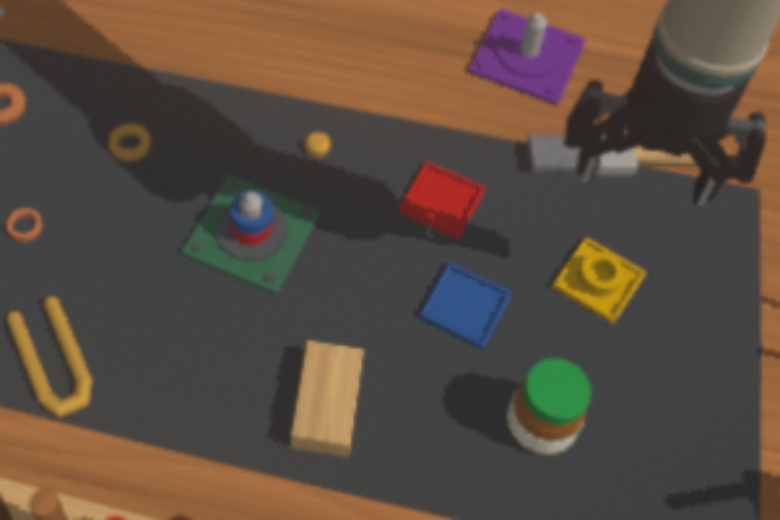

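Yellow sleeve sits in the yellow tray; blue and red remain on the post. Next: blue and red, then a wrist look at the bare post.

```bash
python3 sleeve.py blue && python3 sleeve.py red && python3 - <<'E'
from h import *
s,im=look(.545,.009,.2,0,"arb2.png"); print(s["tool_pos"].tolist(),s["t"])
print([(round(d["score"],2),np.round(d["pixel"]),np.round(px2w("wrist",d["pixel"],.012,s)[0],4)) for d in landmark_of("arbor_seat","wrist")])
sc=save("scene","s2.png")
a=cv2.resize(im[160:300,240:400,::-1],(400,350)); b=cv2.resize(sc[200:375,320:520,::-1],(400,350)); cv2.imwrite("pics/s2c.png",np.hstack([a,b]))
E
```

```text
grip 36.4 59.1 [0.5462 0.0105 0.0386]
lift 36.3 60.0 [-0.6 -0.2 -0.8]
hold 17.1 36.4 60.0
True [0.5723 0.2205 0.0127]
hold 17.9 36.4 60.6
19.2667
grip 36.7 59.1 [0.5462 0.0105 0.0206]
lift 36.6 60.0 [ 0.4  0.  -0.6]
hold 23.7 36.8 60.0
True [0.4631 0.1806 0.0126]
hold 24.5 36.9 60.7
25.9167
[0.5446268965024442, 0.010536426165566045, 0.19975323271062315] 27.025
[(0.67, array([319., 217.]), array([0.5428, 0.0103, 0.012 ]))]
```

View pics/s2c.png

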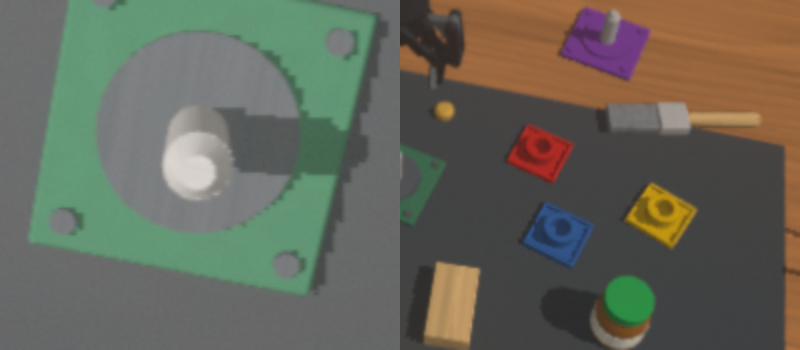

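All three sleeves sit in their own trays. Post tip at pixel (320,229), flange centre (319,213). Now look at the rings.

```bash
python3 - <<'E'
from h import *
s={"tool_pos":[0.5446269,0.01053643,0.19975323],"orientation":ori(0)}
print(px2w("wrist",(320,229.2),.066,s),px2w("wrist",(319.2,212.8),.012,s))
T=[]
for i,(x,y) in enumerate([(.591,-.207),(.478,-.134),(.455,-.281),(.494,-.404)]):
    s,im=look(x-.01,y,.15,0); print(s["t"],np.round(s["tool_pos"],4).tolist())
    D=[d for d in masks_of("clamp" if i==3 else "ring50","wrist") if d["score"]>.3]
    for d in D:
        h=.016 if i==3 else .01
        c=max(cv2.findContours(d["mask"].astype(np.uint8),cv2.RETR_EXTERNAL,cv2.CHAIN_APPROX_NONE)[0],key=len)
        if len(c)<10: continue
        w=px2w("wrist",c[:,0],h,s)*1000; (a,b),r=cv2.minEnclosingCircle(w[:,:2].astype(np.float32)); print(i,round(d["score"],2),np.round(d["pixel"]),"c",round(a,1),round(b,1),"dia",round(2*r,1))
    T.append(cv2.resize(im[...,::-1],(400,300)))
cv2.imwrite("pics/rings.png",np.vstack([np.hstack(T[:2]),np.hstack(T[2:])]))
E
```

```text
[[0.54497829 0.00981719 0.066     ]] [[0.54608431 0.01030067 0.012     ]]
28.375 [0.5815, -0.2055, 0.1505]
0 0.87 [310. 226.] c 592.4 -202.6 dia 34.4
0 0.56 [226. 371.] c 474.9 -136.7 dia 45.7
0 0.55 [414. 385.] c 461.4 -281.2 dia 53.6
29.375 [0.4687, -0.1344, 0.1498]
1 0.94 [515. 228.] c 460.0 -279.4 dia 53.2
1 0.6 [437.  31.] c 591.4 -202.2 dia 35.8
1 0.57 [325. 235.] c 473.2 -135.0 dia 42.6
30.425 [0.4456, -0.2798, 0.1501]
2 0.95 [106. 195.] c 473.0 -137.7 dia 44.0
2 0.93 [320. 222.] c 459.2 -280.9 dia 50.4
2 0.71 [201.  19.] c 589.2 -204.6 dia 33.8
31.4083 [0.4842, -0.4029, 0.1502]
3 0.68 [318. 224.] c 496.6 -403.5 dia 35.1
```

View pics/rings.png

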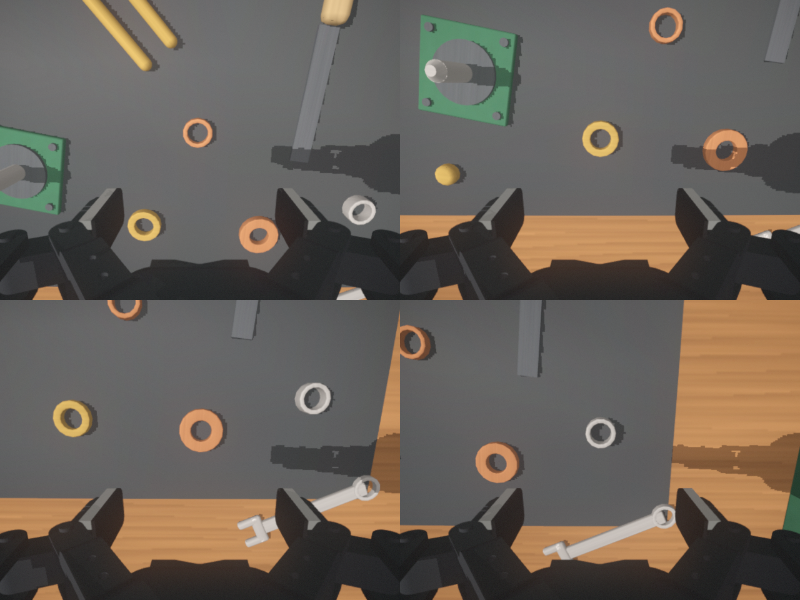

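Three rings present: ring50 (copper), ring42 (brass), ring34 (copper). All seen clearly, plus the clamp. Thread ring50 first with a fresh look.

```bash
cat > ring.py <<'E'
import sys
from h import *
k,w,h,x,y,b=sys.argv[1],*map(float,sys.argv[2:]); AX,AY=.5455,.0103
s,im=look(x-.01,y,.15,0); best=None
for d in masks_of(k,"wrist"):
    c=max(cv2.findContours(d["mask"].astype(np.uint8),cv2.RETR_EXTERNAL,cv2.CHAIN_APPROX_NONE)[0],key=len)
    if d["score"]<.3 or len(c)<10: continue
    q=px2w("wrist",c[:,0],h,s); (a,e),r=cv2.minEnclosingCircle((q[:,:2]*1000).astype(np.float32)); print(round(a,1),round(e,1),round(2*r,1))
    dist=np.hypot(a/1000-x,e/1000-y)
    if abs(2*r-w*1000)<3.9 and (best is None or dist<best[0]): best=(dist,a/1000,e/1000)
assert best and best[0]<.06,best
_,x,y=best
if best[0]>.008: print("moved!")
pick(x,y,.003,w,0,.15); assert hold(w)
move_to([AX,AY,.15],ori(0)); assert hold(w)
z=b+.003-dtip(w)
hit=servo_line([AX,AY,z-.003],vel=.06,stop_force=8); s=state()
print("place",hit,np.round(s["tool_pos"],4),"expected z",round(z,4),np.round(s["wrist_force"],1)); hold(w)
if s["tool_pos"][2]-z>.004: sys.exit("stuck")
ungrasp(); servo_line([AX,AY,.2],vel=.2); s=state(); im=grab_frame("wrist"); print(s["t"])
cv2.imwrite("pics/%s.png"%k,cv2.resize(im[140:320,200:440,::-1],(480,360)))
E
python3 ring.py ring50 .05 .01 .4592 -.2809 .012
```

```text
472.9 -138.0 44.2
459.5 -281.5 50.5
590.4 -204.1 35.9
grip 46.4 59.6 [ 0.4599 -0.2816  0.0015]
lift 46.4 61.6 [-0.1 -1.2 -0.6]
hold 35.8 46.4 61.6
hold 36.9 46.4 61.6
place True [0.5455 0.0103 0.0136] expected z 0.012 [-0.7  1.   4.8]
hold 39.0 46.5 62.3
40.5333
```

View pics/ring50.png

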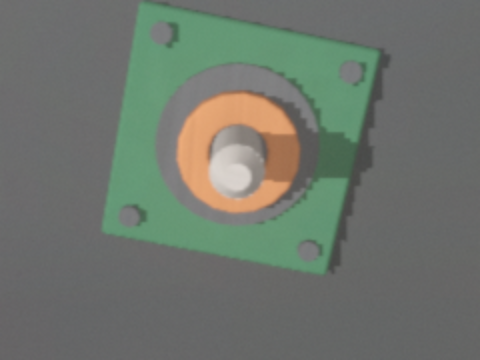

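```bash
python3 ring.py ring42 .042 .01 .4732 -.135 .022
```

```text
590.9 -202.2 35.4
544.4 14.3 54.9
473.3 -135.3 41.9
grip 38.7 58.9 [ 0.4737 -0.1355  0.0024]
lift 38.0 60.3 [ 0.1 -0.5 -1.5]
hold 45.0 38.0 60.3
hold 45.7 38.1 60.3
place True [0.5455 0.0103 0.0245] expected z 0.0233 [-1.4  1.   5.5]
hold 47.6 38.2 61.0
49.175
```

Ring50 lies flat on the flange (post tip at crop 237,177). Ring42 landed at the expected height; next ring34.

```bash
python3 ring.py ring34 .034 .01 .5924 -.2026 .032
```

```text
535.8 21.6 49.5
592.9 -202.9 34.4
542.0 14.8 54.0
grip 30.0 58.8 [ 0.5931 -0.203   0.0031]
lift 30.1 59.3 [ 0.7 -0.1 -0.6]
hold 53.9 30.1 59.3
hold 54.7 30.1 59.3
place True [0.5455 0.0103 0.0351] expected z 0.0342 [-0.5 -0.1  7.1]
hold 56.5 30.0 60.0
58.05
```

```bash
python3 ring.py clamp .034 .016 .4966 -.4035 .042; python3 - <<'E'
from h import *
move_to([.45,-.2,.25],ori(0)); sc=save("scene","end.png"); t=save("top","endt.png")
a=cv2.imread("pics/ring34.png"); b=cv2.imread("pics/clamp.png"); 
cv2.imwrite("pics/fin.png",np.vstack([np.hstack([cv2.resize(a,(400,300)),cv2.resize(b,(400,300))]),np.hstack([cv2.resize(sc[230:320,260:380,::-1],(400,300)),cv2.resize(t[90:330,80:400,::-1],(400,300))])]))
E
```

```text
496.5 -403.5 35.4
grip 31.6 58.9 [ 0.4968 -0.4037  0.0031]
lift 31.0 59.4 [-0.2 -0.1 -0.9]
hold 63.4 31.0 59.4
hold 64.9 31.3 59.4
place True [0.5455 0.0103 0.045 ] expected z 0.0442 [-0.1 -0.3  7.2]
hold 66.5 31.6 60.1
68.0333
```

View pics/fin.png

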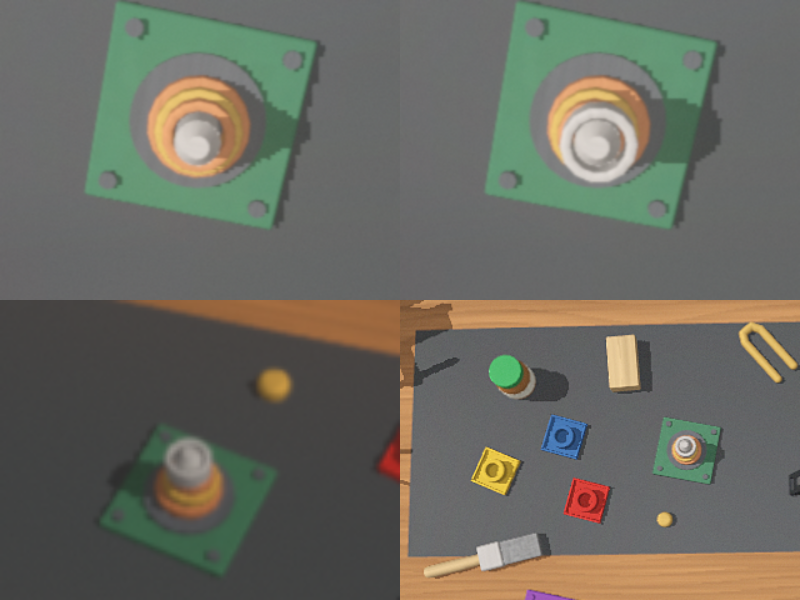

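The stack is flat and in order (50, 42, 34, clamp), the sleeves are in their trays, and the bystanders look unmoved.

```bash
python3 -c "
from h import *
print(hand_in())"
```

```text
the job is handed in; nothing more can be done
None
```

The job is handed in at about 70 s of the 210 s: the three sleeves are in their own trays, ring50, ring42 and ring34 (there was no ring58) are threaded in that order with the clamp collar on top, and the final pictures show everything flat and home.

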